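Fetch the third chuck jaw from behind the oil tin

ROBOT

A 7-joint arm with a two-finger parallel gripper is mounted at the origin on the work surface. World frame = base frame: x ahead of the robot, y to its left, z up, the work surface at z = 0. Lengths are in m, angles in degrees, forces in N, time in s.
With the tool pointing down it reaches from about 0.35 to 0.9 m from the base axis. Payload 19.9 kg.
Tool frame: the origin (TCP) lies at the very end of the fingers, on their centre line; the grasp point (between the pads) lies pinch_z behind it (pinch_z is the distance from the TCP to the grasp point, in m); z points along the fingers, y is the line along which they close (so a half turn about z gives the same grasp; the last joint's range is limited). The gripper opens to 85 mm and grips with 20 to 120 N. Pads are 22 mm wide; open, the fingers measure 114 mm over their backs; the gripper's body (76 mm by 85 mm) begins 54 mm behind the grasp point. The pads swing forward as they close: fully open they stand 13 mm farther back than shut.
Start: joints at [70.617, 23.915, -0.59, 92.452, 0.269, 63.638, -3.037], TCP at [0.183, -0.598, 0.231] pointing down, gripper open.
Joint ranges: [-161.28, 161.28], [-22.2, 115.67], [-73.04, 71.86], [3.21, 147.25], [-68.34, 248.33], [10.77, 114.83], [-161.83, 161.83]. Speed limits (degrees/s): [108.29, 108.29, 136.94, 136.94, 172.46, 172.46, 172.46].

INTERFACE

Orientations are given as [roll, pitch, yaw] about the fixed x, y, z axes, in that order (R = Rz(yaw) Ry(pitch) Rx(roll)).
In Python, from rig import observe, read_camera, calibration, sign_off, pinch_z gives the robot as it stands.
- The arm moves only by the tool arm_command, never from a script. Its argument "motion" is text: rows parted by semicolons, each of 4 numbers parted by spaces: the shift along the tool's x, y, z each as a share of 0.025 m, from -1 to 1, then the turn about the tool's z as a share of 6 degrees, from -1 to 1. A call has 1 to 20 rows; each row shifts and turns the commanded pose from where the row before left it, along the tool's axes as they then stand; what a row does not reach is not made up. A row lasts 1/8 s, in which the tool goes at most 62.5 mm and 10.7 degrees, less where a joint would pass 70% of its speed; a pose out of reach is approached as far as the arm can. A call with a number of a shift or a turn outside -1 to 1 is refused whole. A call with a gripper value outside its range is refused whole. "hand" is the opening, from -1 (shut) to 1 (fully open), set as the call begins (left out, the last holds). The fingers move at their own pace and stop on an object; "newtons" is the grip in N (left out, the last holds). Time passes only in rows, so rows that do not move let the fingers close. It gives the time, the measured TCP pose, the force, the opening and the grip force at its end, in the units of the state.
- observe(): the state, without advancing time (a new reading comes with each control period).
- read_camera(name): name is "scene" or "top" or "wrist"; returns (picture, depth): 420x560x3 uint8, red, green, blue; 420x560 float32, m along the optical axis (not along the pixel's ray), 0 where there is no reading.
- calibration(name): a dict with "fx", "fy", "cx", "cy" (pixels), "k1" (the pictures are not rectified: a ray, as slopes to the right and down, at radius r is drawn at 1 + k1 r^2 times it, then the intrinsics apply), "eye" and "rotation" of the camera in the world. Camera axes: x right, y down, z forward; pixel columns grow to the right and rows downward; lengths in m; the calibration is good to about 2 mm. A picture is of the moment at which its call begins: read the wrist's pose just before it. calibration takes no time and is no camera call; for the wrist camera it gives the pose at the moment of the call.
- sign_off(): hands the job in; it is judged then, once.
The state is a dict: "time": time; "joints": joint angles; "dq": joint speeds; "joint_torque": joint torques, N m; "eef_pos": TCP position; "eef_rot": TCP orientation; "wrist_force": force on the tool from outside, world axes, zero at the start; "wrist_torque": the same for the moment, N m; "gripper_width": finger opening in m; "grasp_force": force on a finger pad.
Only numpy, scipy, OpenCV 4.12 (cv2) and the standard library are available. Lean on these libraries where they do the work, as an engineer would, in place of code of your own. Each camera call takes 0.05 s, during which the arm holds its last target. There are 200 camera calls.

TASK

The last jaw of the three-jaw set is lying in the drip tray, hidden behind the oil tin. Set the tin aside, lower the jaw flat on its foot into the empty compartment of the jaw carrier so that the set is complete, and then stand the oil tin back upright where it stood, square in the tray. Set both down rather than dropping them, do not tip the tin over, and leave the other jaws and the tools on the bench alone.

Things in the scene. Friction and masses are not known exactly. Their poses are not given: they have to be found in the camera images.
- tin_center (a point): flat half-litre oil tin, bare metal, pale label panels, upright near the front of the tray: 55 mm deep (its x), 105 wide (its y), 115 high; black screw cap 27 mm across at the +y end, top 135 mm above the underside; 0.3 to 0.65 kg. Point: centre of the body, 57.5 mm above its underside; z up. Grip across the 55 mm, 90 to 95 mm above its underside
- jaw_center (a point): the jaw to fetch: stepped steel block, 80 mm long (its x), 28 wide (its y), 50 high, 0.62 kg, foot down, 6 to 12 mm behind the tin, lengthwise along the tin's width. Its 28 mm sides are flat; top step (from 35 to 50 mm up) is 34 mm long, centred 8 mm towards its -x: grip there, about 40 mm above the underside. Point: middle of the 80 x 28 outline, 25 mm above the underside; z up
- tray: drip tray of folded sheet metal fixed to the bench, 220 x 220 mm, floor and walls 3 mm thick, rim 20 mm above the bench. Origin: centre of its underside, on the bench; its x points from its front (robot's side) to its back, z up. Between it and the carrier lies at least 170 mm of clear bench
- carrier: grey plastic jaw carrier, fixed, 104 mm (its x) by 202 (its y): three open compartments in a row along y, 66 mm apart, each 96 mm long (x) by 62 wide (y) inside, floor 4 mm and wall tops 20 mm above the bench. Two hold a jaw each, one is empty. Origin: centre of its underside, on the bench; z up
- free_well (a point): centre of the floor of the empty compartment, about 4 mm above the bench; its axes are those of the carrier, so a jaw lies in it with its length along this x, either way round
- jaw_b_center (a point): a jaw already in the carrier, same shape as the one to fetch (50 mm high, its top 54 mm above the bench, about 38 mm clear between it and a jaw in the next compartment); centre as for the jaw to fetch. Leave alone
- jaw_c_center (a point): the other jaw already in the carrier, as above. Leave alone
- key_center (a point): T-handled chuck key lying on the bench beyond the work, shaft 115 mm along its x, cross bar 122 mm along its y, 18 mm high; its middle. Leave alone
- brush_grip (a point): chip brush lying on the bench at the left or the right of the work, about 200 mm long along its x; a point on its handle. Leave alone
- centre_mid (a point): steel live centre (round, pointed, 143 mm long along its x, 44 mm thickest) lying on the bench at the other side of the work; its middle. Leave alone

How it is judged:
By the outcome, as a careful person would: the job done as asked, in the order asked, and still so for the second after the job is handed in, with the robot touching nothing.
It also fails if it takes over 64 s, if anything falls off the work surface, if the arm or the gripper's body presses on something with over 40 N, if the wrist force passes 120 N, or if a joint passes its speed limit or range.

## Working session

There is one attempt and no reset: what is moved stays moved. The work goes in short steps, Python scripts to look and compute and a tool call to move; the robot and the scene stay as the last step left them, time stands still between calls to the robot, and variables do not carry over. Pictures are saved under pics/ and viewed, at most 10 in all, crops included, and the job is handed in when it is done.

Besides the shell and the picture viewer there is one more tool, called after "Call:" as name(argument=value, ...), one argument or row to a line, values as JSON. arm_command: Moves the arm, as the interface text tells. Shift numbers are shares of 0.025 m and turn numbers shares of 6 degrees, none past 1 either way. Its arguments: {"type":"object","properties":{"motion":{"type":"string"},"hand":{"type":"number"},"newtons":{"type":"number"}},"required":["motion"]}

```bash
mkdir -p pics; ls; cat > h.py <<'E'
import numpy as np, cv2
from rig import observe, read_camera, calibration, sign_off, pinch_z
def cloud(name):
    c=calibration(name); im,d=read_camera(name)
    h,w=d.shape; u,v=np.meshgrid(np.arange(w),np.arange(h))
    K=np.array([[c['fx'],0,c['cx']],[0,c['fy'],c['cy']],[0,0,1.]])
    p=cv2.undistortPoints(np.stack([u,v],-1).reshape(-1,1,2).astype(float),K,np.array([c['k1'],0,0,0,0.])).reshape(h,w,2)
    P=np.dstack([p*d[...,None],d])@np.array(c['rotation']).T+np.array(c['eye'])
    P[d==0]=np.nan
    return im,d,P,c
E
python3 - <<'E'
from h import *
print(observe(),pinch_z)
for n in('scene','top'):
    im,d,P,c=cloud(n); cv2.imwrite(f'pics/{n}0.png',im[...,::-1]); np.savez(f'{n}0.npz',im=im,P=P,d=d)
    print(n,c)
E
```

```text
pics
{'time': 0.0, 'joints': array([70.61930722, 23.94931988, -0.59045257, 92.48536639,  0.26741271,
       63.63800681, -3.03709138]), 'dq': array([-0.07684663,  0.00606365,  0.05454404,  0.06473484, -0.00479054,
       -0.10385971, -0.03205084]), 'joint_torque': array([ 1.68165676e-03, -8.64457512e+01,  6.79332130e-01, -4.34898913e+01,
        1.91350398e-02,  7.40223419e-03,  5.52991969e-05]), 'eef_pos': array([ 0.18266069, -0.59734828,  0.23064745]), 'eef_rot': array([-1.79928773e+02,  3.55619995e-03,  1.70022654e+01]), 'wrist_force': array([-0.67958629,  0.93982571, -0.23089152]), 'wrist_torque': array([ 0.01743237, -0.02827109, -0.01738708]), 'grasp_force': 0.0, 'gripper_width': 0.08511489597720891} 0.0187Traceback (most recent call last):
  File "<stdin>", line 4, in <module>
  File "h.py", line 8, in cloud
    P=np.dstack([p*d[...,None],d])@np.array(c['rotation']).T+np.array(c['eye'])
      ~~~~~~~~~~~~~~~~~~~~~~~~~~~~~~~~~~~~~~~~~~~~~~~~~~~~~~^~~~~~~~~~~~~~~~~~~
ValueError: operands could not be broadcast together with shapes (420,560) (3,)
```

```bash
sed -i 's/np.array(c\[.rotation.\]).T/Rot.from_euler("xyz",c["rotation"],degrees=True).as_matrix().T/; 1a from scipy.spatial.transform import Rotation as Rot' h.py
python3 - <<'E'
from h import *
ims=[]
for n in('scene','top'):
    im,d,P,c=cloud(n); cv2.imwrite(f'pics/{n}0.png',im[...,::-1]); np.savez(f'{n}0.npz',im=im,P=P,d=d)
    print(n,c, np.nanpercentile(P.reshape(-1,3),[1,20,50,80,99],axis=0).round(3).tolist())
E
```

```text
scene {'fx': 477.2640814473461, 'fy': 477.2640814473461, 'cx': 287.1882845261032, 'cy': 207.82704251671157, 'k1': -0.08327781661561383, 'eye': array([1.24533953, 0.90813851, 0.82782523]), 'rotation': array([-125.07435558,    1.1836964 ,  145.28616335])} [[-1.161, -2.449, -0.758], [0.049, -1.24, -0.74], [0.609, -0.296, 0.0], [0.944, 0.323, 0.008], [1.504, 0.718, 0.411]]
top {'fx': 472.83626330241185, 'fy': 472.83626330241185, 'cx': 275.6166070064913, 'cy': 206.79365258216126, 'k1': -0.11209771838660135, 'eye': array([0.42205101, 0.00444679, 1.42956023]), 'rotation': array([-170.37660782,    0.40261336,  -89.70969445])} [[0.04, -1.348, -0.763], [0.273, -0.562, -0.747], [0.656, 0.003, -0.002], [1.418, 0.582, 0.001], [1.874, 1.365, 0.117]]
```

View pics/top0.png

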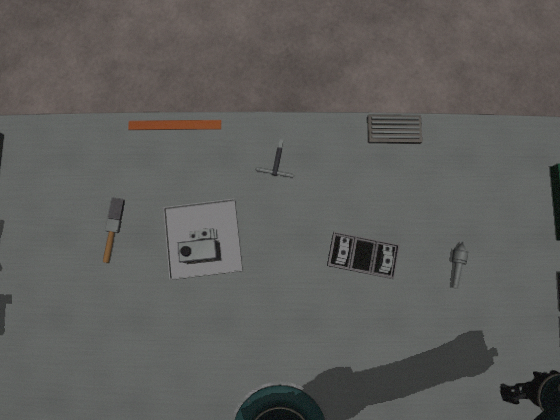

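View pics/scene0.png

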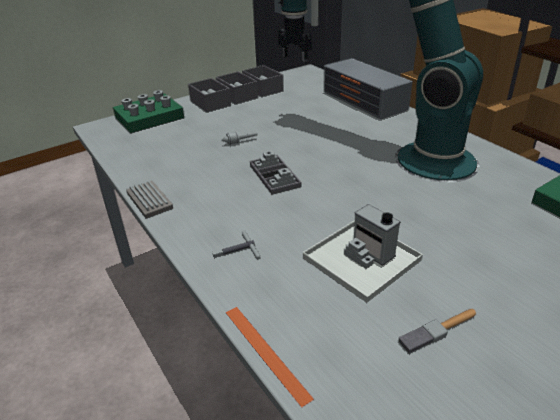

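```bash
cat > m.py <<'E'
from h import *
def rect(pts):
    (c,s,a)=cv2.minAreaRect(pts.astype(np.float32)*1000); return np.round(c,1),np.round(s,1),round(a,2)
E
python3 - <<'E'
from m import *
for n in('top','scene'):
    f=np.load(n+'0.npz'); P=f['P'];im=f['im'].astype(int); v,u=np.mgrid[:420,:560]
    bb={'top':[(160,195,250,282),(322,228,404,282)],'scene':[(298,195,428,300),(245,148,305,195)]}[n]
    for k,(u0,v0,u1,v1) in enumerate(bb):
        m=(u>=u0)&(u<u1)&(v>=v0)&(v<v1); z=P[...,2]
        L=[('tin',.108,.124),('cap',.128,.145),('jaw',.045,.06)] if k==0 else [('jaws',.046,.06)]
        for l,a,b in L:
            q=m&(z>a)&(z<b)
            nc,lab,st,ce=cv2.connectedComponentsWithStats(q.astype(np.uint8))
            for i in range(1,nc):
                if st[i,4]>12:
                    p=P[lab==i]; print(n,l,st[i].tolist(),rect(p[:,:2]),np.median(p,0).round(4))
        if n=='top':
            if k==0:
                q=m&(im.min(2)>150); p=P[q]; print('tray bright',q.sum(),rect(p[:,:2]),np.median(p[:,2]))
            else:
                q=m&(z>.012)&(z<.06); print('carrier z',rect(P[q][:,:2]))
                q=m&(z>.001)&(z<.01); print('floor',rect(P[q][:,:2]),np.median(P[q],0))
# colour-based carrier
f=np.load('top0.npz');im=f['im']
c=im[225:285,320:405]; cv2.imwrite('pics/crop1.png',np.hstack([cv2.resize(c,None,fx=4,fy=4,interpolation=0)[...,::-1],cv2.resize(im[195:285,160:250],(360,240*360//360),interpolation=0)[...,::-1]]))
E
```

```text
top tin [178, 238, 39, 24, 665] (array([522.5, 234.9]), array([ 56.7, 105.1]), 7.02) [0.5239 0.2283 0.117 ]
top cap [181, 246, 10, 10, 79] (array([518.5, 262.2]), array([25.7, 24.6]), 4.23) [0.5193 0.263  0.1372]
top jaw [197, 228, 14, 11, 113] (array([576.5, 228. ]), array([27.7, 37.2]), 6.58) [0.5767 0.228  0.0521]
tray bright 0 (array([0., 0.]), array([0., 0.]), 0.0) nan
top jaws [337, 246, 12, 13, 117] (array([ 523. , -181.4]), array([28.5, 34.2]), 77.48) [ 0.5226 -0.1815  0.0527]
top jaws [381, 255, 12, 13, 121] (array([ 497.8, -309.7]), array([29.4, 35. ]), 78.52) [ 0.4967 -0.31    0.0524]
carrier z (array([ 517.4, -247.6]), array([203.2, 105.6]), 78.72)
floor (array([ 519.7, -249.2]), array([250. , 160.9]), 89.88) [ 0.51864843 -0.24844953  0.00358478]
scene tin [355, 204, 46, 30, 593] (array([522.9, 233.9]), array([ 60.9, 107.6]), 7.17) [0.5318 0.2353 0.1187]
scene cap [381, 212, 12, 11, 97] (array([520.6, 263.3]), array([28.7, 25. ]), 66.17) [0.5224 0.2667 0.138 ]
scene jaw [349, 231, 48, 23, 329] (array([546.8, 250. ]), array([ 60.1, 113.4]), 32.37) [0.5512 0.2369 0.0529]
scene jaws [263, 150, 12, 8, 66] (array([ 498.3, -310.5]), array([39.7, 34.9]), 72.16) [ 0.4994 -0.3056  0.0544]
scene jaws [278, 168, 13, 9, 78] (array([ 522.9, -180.5]), array([32. , 36.3]), 68.71) [ 0.5238 -0.1778  0.0544]
  return _methods._mean(a, axis=axis, dtype=dtype,
  ret = ret.dtype.type(ret / rcount)
```

View pics/crop1.png

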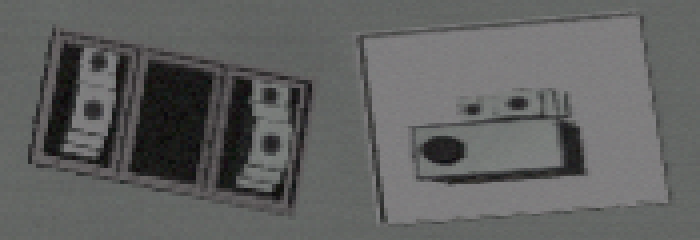

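Call:
arm_command(
  motion="0 0 0 -1;0 0 0 -1;0 0 0 -1;0 0 0 -1;0 0 0 -1;0 0 0 -1;0 0 0 -1;0 0 0 -1;0 0 0 -1;0 0 0 -1;0 0 0 -1;0 0 0 -1;0 0 0 -1;0 0 0 -0.33",
  hand=1,
)

```text
time: 1.9
eef_pos: [0.1826, -0.5976, 0.231]
eef_rot: [-180.0, -0.0, 97.0]
wrist_force: [0.6, -0.7, 0.4]
gripper_width: 0.0851
grasp_force: 0.0
```

Call:
arm_command(
  motion="1 1 0 0;1 1 0 0;1 1 0 0;1 1 0 0;1 1 0 0;1 1 0 0;1 1 0 0;1 1 0 0;1 1 0 0;1 1 0 0;1 1 0 0;1 1 0 0;1 1 0 0;1 1 0 0;1 1 0 0;1 1 0 0;1 1 0 0;1 0.6 0 0",
)

```text
time: 4.15
eef_pos: [0.5655, -0.0964, 0.2311]
eef_rot: [-180.0, -0.0, 96.9]
wrist_force: [-0.2, -0.1, -0.4]
gripper_width: 0.0851
grasp_force: 0.0
```

Call:
arm_command(
  motion="1 0 0 0;1 0 0 0;1 0 0 0;1 0 0 0;1 0 0 0;1 0 0 0;1 0 0 0;1 0 0 0;1 0 0 0;0.6 0 0 0;0 0 0 0",
)

```text
time: 5.52
eef_pos: [0.5355, 0.1414, 0.2313]
eef_rot: [-180.0, -0.0, 97.0]
wrist_force: [0.2, -0.4, -0.4]
gripper_width: 0.0852
grasp_force: 0.0
```

```bash
python3 - <<'E'
from m import *
im,d,P,c=cloud('wrist'); cv2.imwrite('pics/w1.png',im[...,::-1]); np.savez('w1.npz',im=im,P=P)
print(c['eye'],c['rotation'],observe()['eef_pos'])
z=P[...,2]
for l,a,b in [('tin',.112,.124),('cap',.128,.145),('jaw',.048,.057),('rim',.0165,.023),('floor',.0015,.0045)]:
    q=(z>a)&(z<b); nc,lab,st,_=cv2.connectedComponentsWithStats(q.astype(np.uint8))
    for i in range(1,nc):
        if st[i,4]>80: p=P[lab==i]; print(l,st[i].tolist(),rect(p[:,:2]),np.median(p,0).round(4))
E
```

```text
[0.52742074 0.21460619 0.37409104] [ 1.63132186e+02 -2.99443212e-02  7.05691238e+00] [0.53569147 0.1403255  0.23118229]
tin [235, 0, 90, 142, 10973] (array([524.3, 225.1]), array([56.7, 89.4]), 6.84) [0.5252 0.2236 0.1181]
cap [257, 0, 46, 30, 1102] (array([520.6, 257.4]), array([26.2, 15.4]), 6.88) [0.5206 0.2583 0.1381]
jaw [325, 64, 36, 44, 1464] (array([577.2, 224.7]), array([28.6, 34.6]), 5.71) [0.5768 0.2246 0.0532]
rim [202, 0, 251, 191, 2527] (array([568.7, 211.6]), array([221.1, 173.6]), 7.3) [0.6    0.1753 0.0199]
floor [208, 0, 235, 185, 23447] (array([568.4, 214.6]), array([215.6, 173.9]), 7.48) [0.607  0.2037 0.0032]
```

View pics/w1.png

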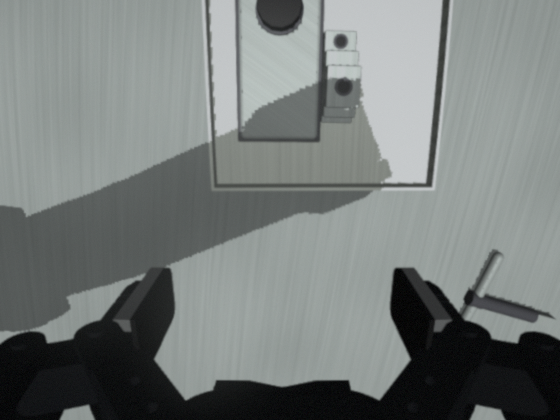

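Call:
arm_command(
  motion="1 0 0 0;1 0 0 0;1 0 0 0;0.76 -0.04 0 0;0 0 1 0;0 0 1 0;0 0 1 0;0 0 1 0;0 0 1 0;0 0 0.8 0;0 0 0.4 0;0 0 0 0",
)

```text
time: 7.08
eef_pos: [0.5231, 0.2338, 0.076]
eef_rot: [-180.0, 0.0, 97.0]
wrist_force: [0.5, 0.8, 0.4]
gripper_width: 0.0854
grasp_force: 0.0
```

Call:
arm_command(
  motion="0 0 0 0;0 0 0 0;0 0 0 0;0 0 0 0;0 0 0 0;0 0 0 0",
  hand=-1,
  newtons=50,
)

```text
time: 7.82
eef_pos: [0.5234, 0.2341, 0.0771]
eef_rot: [180.0, -0.0, 97.0]
wrist_force: [-3.2, -1.2, 6.0]
gripper_width: 0.0543
grasp_force: 51.9
```

Call:
arm_command(
  motion="0 0 -0.3 0;0 0 -0.7 0;0 0 -1 0;0 0 -1 0;0 0 -0.4 0;-0.5 -0.3 0 0;-1 -0.5 0 0;-1 -0.5 0 0;-1 -0.5 0 0;-1 -0.5 0 0;-1 -0.5 0 0;-1 -0.5 0 0;-1 -0.5 0 0;-1 -0.5 0 0;-0.6 -0.3 0 0;-0.3 -0.2 0 0;0 0 0 0",
)

```text
time: 9.95
eef_pos: [0.4321, -0.0143, 0.161]
eef_rot: [-180.0, 0.0, 96.9]
wrist_force: [0.5, 0.4, -5.7]
gripper_width: 0.0547
grasp_force: 54.5
```

Call:
arm_command(
  motion="0 0 0.7 0;0 0 1 0;0 0 0.9 0;0 0 0.4 0;0 0 0.2 0;0 0 0.1 0;0 0 0.1 0;0 0 0 0",
)

```text
time: 10.95
eef_pos: [0.4328, -0.014, 0.0765]
eef_rot: [180.0, 0.0, 97.0]
wrist_force: [-0.0, 0.1, -4.4]
gripper_width: 0.0544
grasp_force: 54.6
```

Call:
arm_command(
  motion="0 0 0.06 0;0 0 0.06 0;0 0 0 0",
)

```text
time: 11.32
eef_pos: [0.4328, -0.014, 0.0741]
eef_rot: [180.0, 0.1, 97.0]
wrist_force: [-10.4, -0.2, 23.5]
gripper_width: 0.0545
grasp_force: 57.8
```

Call:
arm_command(
  motion="0 0 -0.04 0;0 0 0 0",
)

```text
time: 11.58
eef_pos: [0.4326, -0.0139, 0.0743]
eef_rot: [180.0, -0.0, 97.0]
wrist_force: [-0.2, -0.2, -5.6]
gripper_width: 0.0548
grasp_force: 54.8
```

Call:
arm_command(
  motion="0 0 0 0;0 0 0 0;0 0 0 0;0 0 0 0;0 0 0 0",
  hand=1,
)

```text
time: 12.2
eef_pos: [0.4327, -0.0139, 0.0743]
eef_rot: [180.0, -0.0, 97.0]
wrist_force: [-0.1, -0.4, 0.6]
gripper_width: 0.0854
grasp_force: 0.0
```

Call:
arm_command(
  motion="0 0 -0.5 0;0 0 -1 0;0 0 -1 0;0 0 -1 0;0 0 -1 0;0 0 -1 0;0 0 -0.5 0;1 1 0 0;1 1 0 0;1 1 0 0;1 1 0 0;1 1 0 0;0.5 0.5 0 0;0 0 0 0",
)

```text
time: 13.95
eef_pos: [0.5523, 0.1398, 0.224]
eef_rot: [-180.0, -0.0, 97.1]
wrist_force: [-0.0, -0.5, 0.5]
gripper_width: 0.0855
grasp_force: 0.0
```

```bash
python3 - <<'E'
from m import *
im,d,P,c=cloud('wrist'); cv2.imwrite('pics/w2.png',im[...,::-1])
print(observe()['eef_pos'])
z=P[...,2]
for l,a,b in [('jawtop',.048,.057),('jawall',.008,.057),('rim',.0165,.023)]:
    q=(z>a)&(z<b); nc,lab,st,_=cv2.connectedComponentsWithStats(q.astype(np.uint8))
    for i in range(1,nc):
        if st[i,4]>80: p=P[lab==i]; print(l,st[i].tolist(),rect(p[:,:2]),np.median(p,0).round(4))
im,d,P,c=cloud('top'); cv2.imwrite('pics/top1.png',im[...,::-1]); np.savez('top1.npz',im=im,P=P)
z=P[...,2]
for l,a,b in [('tin',.106,.122),('cap',.128,.145),('jaw',.045,.06)]:
    q=(z>a)&(z<b)&(P[...,0]>.35)&(P[...,0]<.7)&(abs(P[...,1])<.36); nc,lab,st,_=cv2.connectedComponentsWithStats(q.astype(np.uint8))
    for i in range(1,nc):
        if st[i,4]>30: p=P[lab==i]; print('top',l,st[i].tolist(),rect(p[:,:2]),np.median(p,0).round(4))
E
```

```text
[0.55197114 0.13889207 0.22400323]
jawtop [306, 59, 38, 45, 1551] (array([577. , 224.6]), array([28.6, 34.3]), 5.09) [0.5768 0.2247 0.0533]
jawtop [106, 266, 45, 6, 168] (array([420.4,  37.1]), array([39.4,  2.1]), 6.8) [0.4202 0.0372 0.0525]
jawtop [169, 325, 6, 35, 94] (array([463.7, -40. ]), array([ 1.6, 38.7]), 7.28) [ 0.4632 -0.0386  0.0525]
jawall [181, 0, 257, 190, 4000] (array([568.9, 209.8]), array([221.3, 169.1]), 7.43) [0.6014 0.1767 0.0189]
jawall [303, 24, 41, 96, 3401] (array([576.3, 232. ]), array([28.7, 80. ]), 5.69) [0.5753 0.231  0.039 ]
jawall [106, 249, 78, 111, 1887] (array([4.522e+02, 2.000e-01]), array([ 47.5, 114.3]), 34.42) [0.4473 0.0356 0.0297]
jawall [455, 252, 93, 78, 1800] (array([810.9,  14.2]), array([ 68.4, 128.3]), 51.53) [0.7875 0.0167 0.0139]
rim [181, 0, 257, 190, 2538] (array([569. , 209.1]), array([221.3, 167.7]), 7.43) [0.5907 0.1738 0.02  ]
rim [306, 24, 11, 21, 82] (array([563.1, 262.7]), array([ 8.6, 16.3]), 7.88) [0.562  0.263  0.0224]
rim [121, 253, 54, 15, 168] (array([428.9,  36.4]), array([13.3, 54.7]), 83.24) [0.4315 0.0373 0.02  ]
rim [175, 279, 7, 61, 105] (array([461.8, -22. ]), array([ 1.1, 74.1]), 5.96) [ 0.4619 -0.0231  0.0202]
top tin [275, 271, 31, 23, 504] (array([433.2, -26.6]), array([56.6, 78.9]), 6.63) [ 0.4352 -0.0315  0.114 ]
top jaw [337, 246, 12, 13, 118] (array([ 523. , -181.4]), array([28.8, 34.2]), 78.89) [ 0.5226 -0.1815  0.0533]
top jaw [381, 255, 12, 13, 121] (array([ 497.5, -309.6]), array([29. , 34.9]), 79.84) [ 0.4966 -0.3096  0.0525]
```

View pics/w2.png

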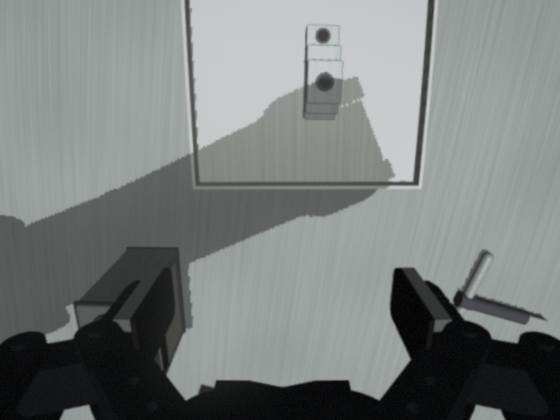

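Call:
arm_command(
  motion="1 0.5 0 0;1 0.5 0 0;1 0.41 0 0;0.28 0 0 0.25;0 0 1 0;0 0 1 0;0 0 1 0;0 0 1 0;0 0 1 0;0 0 1 0;0 0 1 0;0 0 0.6 0;0 0 0.38 0;0 0 0 0",
)

```text
time: 15.8
eef_pos: [0.5774, 0.2247, 0.0248]
eef_rot: [-180.0, 0.0, 95.5]
wrist_force: [0.0, 0.7, 0.1]
gripper_width: 0.0852
grasp_force: 0.0
```

Call:
arm_command(
  motion="0 0 0 0;0 0 0 0;0 0 0 0;0 0 0 0;0 0 0 0;0 0 0 0;0 0 0 0;0 0 0 0",
  hand=-1,
  newtons=60,
)

```text
time: 16.8
eef_pos: [0.5775, 0.225, 0.0252]
eef_rot: [180.0, 0.0, 95.5]
wrist_force: [-2.7, -0.8, 4.8]
gripper_width: 0.0271
grasp_force: 59.8
```

Call:
arm_command(
  motion="0 0 -0.3 0;0 0 -0.7 0;0 0 -1 0;0 0 -1 0;0 0 -1 0;0 0 -0.6 0;0 0 -0.4 0;0 0 0 0",
)

```text
time: 17.8
eef_pos: [0.5775, 0.225, 0.1501]
eef_rot: [180.0, -0.0, 95.5]
wrist_force: [1.1, -0.1, -5.7]
gripper_width: 0.0269
grasp_force: 60.1
```

Call:
arm_command(
  motion="-0.5 0 0 0;-1 -0.2 0 0;-1 -0.2 0 0;-1 -0.2 0 0;-1 -0.2 0 0;-1 -0.2 0 0;-1 -0.2 0 0;-1 -0.2 0 0;-1 -0.2 0 0;-1 -0.2 0 0;-1 -0.2 0 0;-1 -0.2 0 0;-1 -0.2 0 0;-1 -0.2 0 0;-1 -0.3 0 0;-1 -0.3 0 0;-1 -0.3 0 0;-1 -0.2 0 0;-1 -0.2 0 0;-0.6 0 0 0",
)

```text
time: 20.3
eef_pos: [0.5249, -0.2616, 0.149]
eef_rot: [-179.9, -0.0, 95.4]
wrist_force: [-0.4, 0.5, -6.6]
gripper_width: 0.0267
grasp_force: 60.0
```

Call:
arm_command(
  motion="0 0 0 -0.5;0 0 0 -1;0 0 0 -1;0 0 0 -1;0 0 0 -1;0 0 0 -1;0 0 0 -1;0 0 0 -1;0 0 0 -1;0 0 0 -1;0 0 0 -1;0 0 0 -1;0 0 0 -0.7;0 0 0 0",
)

```text
time: 22.05
eef_pos: [0.5259, -0.2597, 0.1494]
eef_rot: [180.0, -0.0, 168.7]
wrist_force: [0.7, -0.4, -5.5]
gripper_width: 0.0268
grasp_force: 59.9
```

```bash
python3 - <<'E'
from m import *
im,d,P,c=cloud('wrist'); cv2.imwrite('pics/w3.png',im[...,::-1]); np.savez('w3.npz',im=im,P=P)
print(observe()['eef_pos'],c['eye'])
z=P[...,2]
for l,a,b in [('jawtop',.049,.057),('wall',.0165,.0225),('carr',.0165,.057),('floor',.0025,.0065),('held',.095,.15)]:
    q=(z>a)&(z<b); nc,lab,st,_=cv2.connectedComponentsWithStats(q.astype(np.uint8))
    for i in range(1,nc):
        if st[i,4]>150: p=P[lab==i]; print(l,st[i].tolist(),rect(p[:,:2]),np.median(p,0).round(4))
E
```

```text
[ 0.52589175 -0.25966633  0.14946467] [ 0.4541023  -0.24563272  0.29223471]
jawtop [371, 151, 49, 53, 2205] (array([ 523.5, -183.1]), array([28.3, 34.6]), 77.63) [ 0.5222 -0.1835  0.0544]
jawtop [171, 153, 48, 52, 2235] (array([ 498.7, -312.6]), array([29. , 34.4]), 78.76) [ 0.4978 -0.3118  0.0542]
wall [522, 0, 18, 59, 313] (array([445.3, -65.7]), array([41.6,  3.5]), 9.54) [ 0.4437 -0.066   0.0196]
wall [152, 107, 284, 137, 5590] (array([ 518.5, -249.3]), array([203.2, 104.5]), 78.77) [ 0.5034 -0.2247  0.0201]
wall [358, 124, 13, 104, 197] (array([ 527.9, -198.1]), array([ 1.3, 79.3]), 76.43) [ 0.5255 -0.1976  0.0196]
carr [522, 0, 38, 59, 1847] (array([445.3, -65.8]), array([41.7,  5.2]), 11.48) [ 0.4447 -0.0659  0.0336]
carr [152, 107, 284, 137, 5593] (array([ 518.5, -249.3]), array([203.2, 104.5]), 78.77) [ 0.5033 -0.2247  0.0201]
carr [358, 124, 62, 107, 5147] (array([ 531.2, -184.8]), array([28.8, 80.5]), 77.55) [ 0.5219 -0.1864  0.04  ]
carr [171, 126, 57, 106, 4943] (array([ 506.4, -314.1]), array([29. , 80.2]), 79.06) [ 0.4979 -0.3106  0.0402]
floor [510, 0, 21, 61, 241] (array([444.3, -65.9]), array([45.6,  6.7]), 12.92) [ 0.4454 -0.0663  0.0048]
floor [164, 113, 84, 120, 3880] (array([ 506.1, -315.1]), array([61.5, 95.4]), 78.56) [ 0.4959 -0.2987  0.0045]
floor [253, 113, 82, 120, 4441] (array([ 519.1, -249.2]), array([61.7, 95.2]), 78.7) [ 0.4925 -0.2337  0.0048]
floor [338, 113, 84, 120, 3165] (array([ 532.1, -183.3]), array([60.4, 95.5]), 78.46) [ 0.5108 -0.201   0.0046]
floor [395, 203, 19, 29, 341] (array([ 571.2, -166.6]), array([12.5, 25.1]), 76.06) [ 0.5739 -0.1655  0.0045]
held [247, 153, 70, 55, 3575] (array([ 489.2, -252.6]), array([27.8, 18.7]), 78.67) [ 0.4878 -0.2523  0.1473]
```

View pics/w3.png

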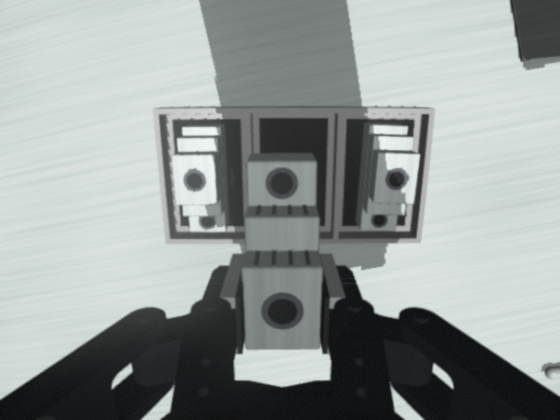

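Call:
arm_command(
  motion="0.1 0.38 0 0;0 0 0.6 0;0 0 1 0;0 0 1 0;0 0 1 0;0 0 0.6 0;0 0 0.3 0;0 0 0.2 0;0 0 0.1 0;0 0 0 0",
)

```text
time: 23.35
eef_pos: [0.5256, -0.25, 0.03]
eef_rot: [-180.0, 0.0, 168.7]
wrist_force: [0.7, 0.3, -5.8]
gripper_width: 0.0267
grasp_force: 59.9
```

Call:
arm_command(
  motion="0 0 0.06 0;0 0 0.04 0;0 0 0 0",
)

```text
time: 23.72
eef_pos: [0.5254, -0.2499, 0.0273]
eef_rot: [180.0, -0.0, 168.7]
wrist_force: [-0.3, 0.3, -6.2]
gripper_width: 0.0274
grasp_force: 59.9
```

Call:
arm_command(
  motion="0 0 0.03 0;0 0 0.02 0;0 0 0 0",
)

```text
time: 24.1
eef_pos: [0.5255, -0.2499, 0.0262]
eef_rot: [-180.0, -0.0, 168.7]
wrist_force: [-2.4, 0.1, 1.2]
gripper_width: 0.027
grasp_force: 60.7
```

Call:
arm_command(
  motion="0 0 0 0;0 0 0 0;0 0 0 0;0 0 0 0",
  hand=0.1,
)

```text
time: 24.6
eef_pos: [0.5255, -0.2499, 0.026]
eef_rot: [180.0, 0.0, 168.7]
wrist_force: [0.3, -0.2, 0.7]
gripper_width: 0.0471
grasp_force: 0.0
```

Call:
arm_command(
  motion="0 0 -0.3 0;0 0 -0.7 0;0 0 -1 0;0 0 -1 0;0 0 -1 0;0 0 -1 0;0 0 -1 0;0 0 -1 0;0 0 -1 0",
)

```text
time: 25.72
eef_pos: [0.5254, -0.2496, 0.2281]
eef_rot: [-180.0, 0.0, 168.7]
wrist_force: [0.2, 0.3, 0.1]
gripper_width: 0.0474
grasp_force: 0.0
```

Call:
arm_command(
  motion="0 0 0 0.5;0 0 0 1;0 0 0 1;0 0 0 1;0 0 0 1;0 0 0 1;0 0 0 1;0 0 0 1;0 0 0 1;0 0 0 1;0 0 0 1;0 0 0 1;0 0 0 0.45;0 0 0 0",
  hand=1,
)

```text
time: 27.48
eef_pos: [0.5255, -0.2495, 0.2271]
eef_rot: [180.0, 0.0, 97.0]
wrist_force: [0.8, 0.3, 0.7]
gripper_width: 0.0855
grasp_force: 0.0
```

Call:
arm_command(
  motion="0.5 -0.21 0 0;1 -0.5 0 0;1 -0.5 0 0;1 -0.5 0 0;1 -0.5 0 0;0.7 -0.3 0 0;0 0 0 0",
)

```text
time: 28.35
eef_pos: [0.447, -0.1276, 0.2264]
eef_rot: [180.0, 0.1, 97.1]
wrist_force: [-0.1, -0.6, -0.4]
gripper_width: 0.0852
grasp_force: 0.0
```

```bash
python3 - <<'E'
from m import *
o=observe(); print(o['eef_pos'],o['eef_rot'])
im,d,P,c=cloud('wrist')
im2,d2,P2,c2=cloud('top'); cv2.imwrite('pics/w4.png',np.hstack([cv2.resize(im,(400,300))[...,::-1],cv2.resize(im2[190:310,150:410],(400,300))[...,::-1]]))
for n,P,mn in(('w',P,150),('top',P2,20)):
  z=P[...,2]
  for l,a,b in [('tin',.108,.121),('cap',.128,.145),('jaw',.047,.057),('carr',.03,.057)]:
    q=(z>a)&(z<b)&(P[...,0]>.35)&(P[...,0]<.7)&(abs(P[...,1])<.36); nc,lab,st,_=cv2.connectedComponentsWithStats(q.astype(np.uint8))
    for i in range(1,nc):
        if st[i,4]>mn: p=P[lab==i]; print(n,l,st[i].tolist(),rect(p[:,:2]),np.median(p,0).round(4))
E
```

```text
[ 0.44695232 -0.12756056  0.22637382] [1.79995833e+02 5.17055561e-02 9.70891751e+01]
w tin [235, 0, 90, 111, 9570] (array([434.5, -33.4]), array([56.7, 68. ]), 6.37) [ 0.4346 -0.0321  0.1151]
w jaw [333, 225, 46, 40, 1168] (array([ 523.6, -182.2]), array([28.9, 35.5]), 77.73) [ 0.5224 -0.1807  0.054 ]
w jaw [326, 291, 43, 36, 1001] (array([ 527. , -249.8]), array([28.5, 35.1]), 79.46) [ 0.5263 -0.2475  0.0539]
w jaw [289, 342, 40, 32, 899] (array([ 498.4, -312.4]), array([29.6, 35.1]), 78.85) [ 0.4979 -0.3097  0.0538]
w carr [322, 216, 66, 49, 1997] (array([ 525.6, -182.6]), array([28.9, 57.7]), 77.65) [ 0.5205 -0.1789  0.0529]
w carr [312, 279, 62, 48, 1851] (array([ 524.7, -249.6]), array([29.4, 57.7]), 78.69) [ 0.5217 -0.2436  0.0502]
w carr [281, 329, 58, 45, 1732] (array([ 500.7, -312.7]), array([30. , 57.5]), 78.27) [ 0.4974 -0.3054  0.0481]
top tin [266, 271, 40, 25, 697] (array([431.7, -12.9]), array([ 56.6, 106.5]), 6.63) [ 0.4324 -0.0176  0.1139]
top cap [270, 280, 10, 10, 77] (array([428. ,  16.6]), array([24.3, 24.4]), 0.24) [0.4292 0.0179 0.1342]
top jaw [383, 255, 10, 13, 98] (array([ 496.6, -311.8]), array([27.4, 34.9]), 89.63) [ 0.4994 -0.3117  0.0525]
top carr [339, 242, 10, 4, 32] (array([ 548.8, -185.8]), array([ 9.5, 26.8]), 1.13) [ 0.5474 -0.1847  0.0384]
top carr [361, 242, 11, 5, 32] (array([ 546.4, -252.6]), array([29.8, 13.4]), 88.64) [ 0.5475 -0.2464  0.0387]
top carr [382, 251, 11, 20, 162] (array([ 499.5, -310.7]), array([29. , 56.6]), 78.9) [ 0.5024 -0.3121  0.0506]
```

View pics/w4.png

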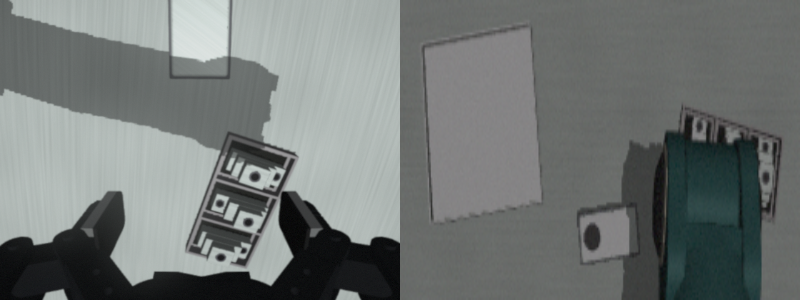

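Call:
arm_command(
  motion="1 0 0 0;1 0 0 0;1 0 0 0;1 0 0 0;0.58 0 0 0;0 0 1 0;0 0 1 0;0 0 1 0;0 0 1 0;0 0 1 0;0 0 0.7 0;0 0 0.38 0;0 0 0 0",
)

```text
time: 30.08
eef_pos: [0.4334, -0.0149, 0.0738]
eef_rot: [-180.0, -0.0, 97.0]
wrist_force: [0.1, -0.2, 0.1]
gripper_width: 0.0857
grasp_force: 0.0
```

Call:
arm_command(
  motion="0 0 0 0;0 0 0 0;0 0 0 0;0 0 0 0;0 0 0 0;0 0 0 0",
  hand=-1,
  newtons=50,
)

```text
time: 30.82
eef_pos: [0.4335, -0.015, 0.0746]
eef_rot: [180.0, 0.0, 97.0]
wrist_force: [-4.6, -0.9, 8.7]
gripper_width: 0.0545
grasp_force: 50.9
```

Call:
arm_command(
  motion="0 0 -0.3 0;0 0 -0.7 0;0 0 -1 0;0 0 -1 0;0 0 -0.4 0;0 0 0 0",
)

```text
time: 31.58
eef_pos: [0.4335, -0.0151, 0.1592]
eef_rot: [180.0, 0.0, 97.0]
wrist_force: [-0.8, 0.1, -5.2]
gripper_width: 0.0546
grasp_force: 54.8
```

Call:
arm_command(
  motion="0.5 0.27 0 0;1 0.5 0 0;1 0.5 0 0;1 0.5 0 0;1 0.5 0 0;1 0.5 0 0;1 0.5 0 0;1 0.5 0 0;1 0.5 0 0;0.6 0.3 0 0;0.32 0.2 0 0;0 0 0 0;0 0 0 0",
)

```text
time: 33.2
eef_pos: [0.5231, 0.2325, 0.1589]
eef_rot: [-180.0, 0.0, 96.9]
wrist_force: [0.2, 0.1, -4.4]
gripper_width: 0.0546
grasp_force: 54.8
```

Call:
arm_command(
  motion="0.02 0 0.7 0;0 0 1 0;0 0 0.8 0;0 0 0.4 0;0 0 0.18 0;0 0 0.1 0;0 0 0 0",
)

```text
time: 34.08
eef_pos: [0.5233, 0.234, 0.0799]
eef_rot: [180.0, -0.0, 97.0]
wrist_force: [-0.0, -1.0, -6.3]
gripper_width: 0.0544
grasp_force: 54.7
```

Call:
arm_command(
  motion="0 0 0.03 0;0 0 0 0",
)

```text
time: 34.33
eef_pos: [0.5232, 0.2339, 0.079]
eef_rot: [180.0, -0.0, 97.0]
wrist_force: [0.5, -0.8, -4.4]
gripper_width: 0.0543
grasp_force: 54.7
```

Call:
arm_command(
  motion="0 0 0.03 0;0 0 0 0",
)

```text
time: 34.58
eef_pos: [0.5231, 0.2339, 0.078]
eef_rot: [-180.0, -0.0, 97.0]
wrist_force: [0.3, -0.2, -5.8]
gripper_width: 0.0543
grasp_force: 54.7
```

Call:
arm_command(
  motion="0 0 0.02 0;0 0 0 0",
)

```text
time: 34.83
eef_pos: [0.5231, 0.234, 0.0778]
eef_rot: [180.0, 0.0, 97.0]
wrist_force: [-2.5, -1.3, 2.7]
gripper_width: 0.0545
grasp_force: 55.4
```

Contact is made, so I'm releasing and backing off.

Call:
arm_command(
  motion="0 0 0 0;0 0 0 0;0 0 0 0;0 0 0 0;0 0 0 0",
  hand=1,
)

```text
time: 35.45
eef_pos: [0.5231, 0.2339, 0.0775]
eef_rot: [-180.0, -0.0, 97.0]
wrist_force: [0.3, -0.0, -0.9]
gripper_width: 0.0856
grasp_force: 0.0
```

Call:
arm_command(
  motion="0 0 -0.4 0;0 0 -1 0;0 0 -1 0;0 0 -1 0;0 0 -1 0;0 0 -1 0;0 0 -0.6 0;-1 0 0 0;-1 0 0 0;-1 0 0 0;-1 0 0 0;-1 0 0 0;-0.5 0 0 0;0 0 0 0",
)

```text
time: 37.2
eef_pos: [0.5398, 0.0971, 0.2275]
eef_rot: [-180.0, -0.0, 96.9]
wrist_force: [-0.9, 0.1, -0.2]
gripper_width: 0.0856
grasp_force: 0.0
```

```bash
python3 - <<'E'
from m import *
im,d,P1,c=cloud('wrist'); im2,d2,P2,c=cloud('top')
cv2.imwrite('pics/f.png',cv2.resize(im2[190:310,150:410],(780,360))[...,::-1])
for n,P,mn in(('w',P1,150),('top',P2,20)):
  z=P[...,2]
  for l,a,b in [('tin',.108,.124),('cap',.128,.145),('jaw',.047,.057),('rim',.0165,.023)]:
    q=(z>a)&(z<b)&(P[...,0]>.35)&(P[...,0]<.72)&(abs(P[...,1])<.36); nc,lab,st,_=cv2.connectedComponentsWithStats(q.astype(np.uint8))
    for i in range(1,nc):
        if st[i,4]>mn: p=P[lab==i]; print(n,l,st[i].tolist(),rect(p[:,:2]),np.median(p,0).round(4))
E
```

```text
w tin [234, 0, 91, 72, 6379] (array([525.9, 203. ]), array([56.7, 42.7]), 6.89) [0.5259 0.2035 0.1181]
w rim [202, 0, 254, 146, 2149] (array([571.5, 188.9]), array([221.5, 127. ]), 7.71) [0.5862 0.1509 0.02  ]
w rim [202, 365, 86, 28, 402] (array([ 524.6, -151. ]), array([101.5,  36.9]), 12.53) [ 0.5197 -0.1504  0.0195]
top tin [177, 240, 35, 23, 461] (array([520.6, 242. ]), array([56.5, 92. ]), 7.25) [0.5156 0.2437 0.1169]
top cap [180, 246, 10, 10, 78] (array([517.5, 263.9]), array([25.8, 26.2]), 49.3) [0.5171 0.2635 0.1367]
top jaw [360, 245, 12, 13, 111] (array([ 525.2, -248.9]), array([29.4, 33.9]), 80.82) [ 0.5256 -0.249   0.0524]
top jaw [337, 246, 12, 13, 105] (array([ 522.6, -181.6]), array([28.8, 33.8]), 77.38) [ 0.5227 -0.1814  0.0524]
top jaw [381, 255, 12, 13, 105] (array([ 497.8, -310.1]), array([29.2, 35.1]), 78.83) [ 0.4965 -0.3102  0.0524]
top rim [332, 231, 20, 11, 33] (array([ 579.7, -178.2]), array([27.7, 60.8]), 18.72) [ 0.579  -0.1721  0.0186]
top rim [350, 235, 12, 33, 55] (array([ 529.3, -213. ]), array([24.8, 96.1]), 69.88) [ 0.5341 -0.2169  0.0194]
top rim [357, 261, 11, 8, 28] (array([ 487.5, -241.9]), array([28.1, 15.8]), 74.06) [ 0.4864 -0.2378  0.0208]
top rim [387, 268, 9, 11, 23] (array([ 459.4, -333.8]), array([16.1, 36.8]), 49.22) [ 0.4537 -0.335   0.0183]
```

View pics/f.png

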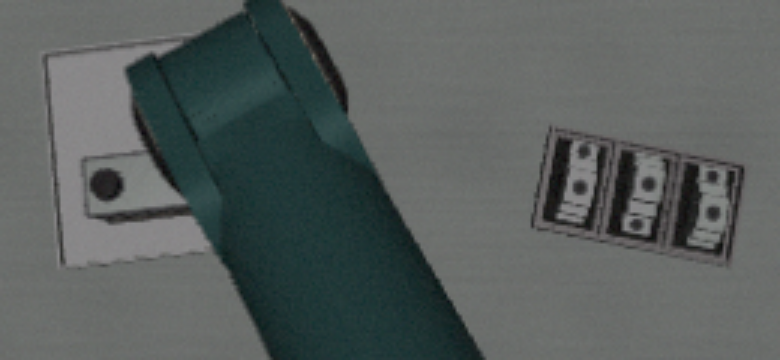

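The picture shows the tin upright in the tray, with its cap at about (107, 184), within 2 mm of where it was. All three jaws lie in the carrier, at about (580, 185), (645, 190) and (712, 205), with their tops at equal height.

```bash
python3 -c "
from rig import sign_off; print(sign_off())"
```

```text
the job is handed in; nothing more can be done
None
```

The job is handed in: the jaw lies flat in the carrier's empty compartment, and the oil tin stands upright in the tray within about 2 mm of where it was, at about 37 s of the 64 s allowed.

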